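# Re-thread and ready the stitch console

### The arm

A 7-joint arm with a two-finger parallel gripper is mounted at the origin on the work surface. World frame = base frame: x ahead of the robot, y to its left, z up, the work surface at z = 0. Lengths are in m, angles in rad, forces in N, time in s.
With the tool pointing down it reaches from about 0.4 to 0.85 m from the base axis. Payload 10.4 kg.
Tool frame: the origin (TCP) lies at the very end of the fingers, on their centre line; the grasp point (between the pads) lies 19 mm behind it; z points along the fingers, y is the line along which they close (so a half turn about z gives the same grasp; the last joint's range is limited). The gripper opens to 85 mm and grips with 20 to 120 N. Pads are 22 mm wide; open, the fingers measure 114 mm over their backs; the gripper's body (76 mm by 85 mm) begins 54 mm behind the grasp point. The pads swing forward as they close: fully open they stand 13 mm farther back than shut.
Start: joints at [1.224, 0.332, -0.065, 1.46, 0.022, 1.35, -0.088], TCP at [0.199, -0.593, 0.231] pointing down, gripper open.
Joint ranges: [-2.6, 2.6], [-0.5, 2.12], [-1.47, 1.34], [0.16, 2.42], [-1.27, 4.41], [0.06, 2.06], [-2.6, 2.6]. Speed limits (rad/s): [2.22, 2.22, 2.79, 2.79, 3.14, 3.14, 3.14].

### API

Orientations are given as a unit quaternion [x, y, z, w].
In Python, from workcell import * gives the robot as it stands.
- The arm moves only by the tool step_arm, never from a script. Its argument "commands" is one flat list of numbers, 7 for each row, row after row: the finger opening in mm, from 0 to 85.4, then the shift along the world's x, y, z as a fraction of full scale, then the turn, a rotation vector about the world's x, y, z as a fraction of full scale. A call has exactly 10 rows; each row is the pose to reach, as a shift and turn from the pose commanded when the call began, turning the shorter way round; what a row does not reach only later rows make up. Full scale, the value 1, is 0.6 m for a shift and pi rad for a turn. A row lasts 1/8 s, in which the tool goes at most 62.5 mm and 10.7 degrees, less where a joint would pass 70% of its speed; a pose out of reach is approached as far as the arm can. A call with a number of a shift or a turn outside -1 to 1 is refused whole. A call with a gripper value outside its range is refused whole. The fingers move at their own pace and stop on an object; "squeeze" is the grip in N (left out, the last holds). Time passes only in rows, so rows that repeat a pose let the fingers close, or fill a call up. It gives the time, the measured TCP pose, the force, the opening and the grip force at its end, in the units of the state.
- get_obs(): the state, without advancing time (a new reading comes with each control period).
- camera(name): name is "scene" or "top" or "wrist"; returns the picture (400x640x3 uint8, red, green, blue); there is no depth.
- camera_params(name): a dict with "mtx" (3x3 intrinsics, pixels), "dist" ([k1, k2, p1, p2, k3] as OpenCV has them; the pictures are not rectified), "extrinsics" (4x4, takes a point from world to camera coordinates); the wrist camera has in their place "tool_from_camera" (4x4, takes a point from camera to tool coordinates, whose origin is the TCP and whose axes are the flange's). Camera axes: x right, y down, z forward; pixel columns grow to the right and rows downward; lengths in m; the calibration is good to about 2 mm. A picture is of the moment at which its call begins: read the wrist's pose just before it. camera_params takes no time and is no camera call.
- hand_in(): hands the job in; it is judged then, once.
The state is a dict: "clock": time; "joint_pos": joint angles; "joint_velocities": joint speeds; "tau": joint torques, N m; "position": TCP position; "ee_rot": TCP orientation; "ft_force": force on the tool from outside, world axes, zero at the start; "torque": the same for the moment, N m; "grip_width": opening from 0.0 (shut) to 1.0 (fully open); "grasp_force": force on a finger pad.
Only numpy, scipy, OpenCV 4.12 (cv2) and the standard library are available. Lean on these libraries where they do the work, as an engineer would, in place of code of your own. Each camera call takes 0.05 s, during which the arm holds its last target. There are 200 camera calls.

### The job

Ready the sewing station: move the bare wooden spool from the thread caddy into the small aluminium tray, and put every full thread spool that stands on the table into the caddy. Then push the caddy's end gate shut until it is home in its catch. After that, raise the console's folded screen and leave it about 110 degrees open (leaning back a little past upright), and press the raised key of the left-hand pair under it (seen from the robot, the second key from the left) fully down, so that its partner pops up; leave the right-hand pair as it is. Leave the jar and the pattern weight where they are.

Things in the scene. Friction and masses are not known exactly. Their poses are not given: they have to be found in the camera images.
- caddy: Thread caddy, fixed, light wood: a low open-topped tray. Origin at the underside's centre, x across and y along the tray, z up. Inner floor 5 mm above the table, inner space 110 mm in x and 254 mm in y (-0.127 to +0.127), walls 6 mm thick and 20 mm high on the +x, -x and +y sides; the -y end is closed by the gate only. A catch post, 14 mm square-ish and 55 mm tall, stands at x = -0.076, y = -0.137, a 62 mm tall hinge pin at x = +0.066, y = -0.136.
- gate (a joint): Angle of the caddy's end gate, rad: 0 = shut and seated, grows as it opens, up to 1.6. The gate turns easily about the upright pin; the last 0.1 rad needs about 6 N at the push point to go over the sprung roller of the catch, and left short of that it does not stay shut. Seated is below 0.03.
- gate_hinge (a point): On the gate's hinge axis (upright), 31 mm above the table. The gate is a medium-brown wooden panel 112 mm wide, 8 mm thick, from 6 to 56 mm above the table, reaching from 6 to 118 mm from this axis; shut, it lies along the caddy's -x direction from here, and it opens towards the caddy's -y.
- gate_push (a point): Point on the gate's outer face, 85 mm from the hinge axis and 35 mm above the table: a good place to push. It turns with the gate; its -y axis points straight out of the outer face, its x axis from the free edge to the hinge.
- screen (a joint): Opening angle of the console's screen, rad: 0 = folded down flat on the console, 1.57 = upright, up to 2.4. Stiff hinge: stays where it is left; moving it takes about 3 to 5 N at the tab. Wanted: 1.92 (110 degrees).
- screen_hinge (a point): Middle of the screen's hinge axis, on the console's far side, 51 mm above the table. Its x axis turns with the screen: -x points from the hinge along the panel to the tab; y is the hinge axis. The screen panel is 125 mm from hinge to front edge, 194 mm wide and 10 mm thick (its underside holds the hinge axis when folded).
- screen_tab (a point): Grip point of the black finger tab that sticks out of the middle of the screen's front edge, on past the panel: tab 44 mm long, 20 mm wide (along the hinge axis), 10 mm thick. The point lies 155 mm from the hinge axis, 30 mm past the panel's edge, at half the tab's thickness (56 mm above the table when folded). It can be pinched from above across its 20 mm width and turns between the pads.
- key2_top (a point): Centre of the top face of the key to press: the second from the left (from +y) as seen from the robot, of four grey keys in a row under the folded screen, each 40 mm by 26 mm, set as two interlocked pairs: keys 63 and 29 mm left of the console's middle and 29 and 63 mm right of it; 70 mm nearer the robot than the hinge axis. Top 48 mm above the table when up, 8 mm above the console's top face. x, y, z axes are those of the console.
- key2 (a joint): How far that key is down, m: 0 = up, 0.006 = fully down; starts up, needs about 3 N, stays where it is put.
- key1 (a joint): The same for the leftmost key (nearest +y), its partner, which starts down at 0.006: it rises as much as the second key is pressed.
- key4 (a joint): The same for the rightmost key (nearest -y), which starts down at 0.006, its partner beside it (third from the left) up. This pair is to stay so.
- tray: Small open aluminium tray for empties, fixed, 96 mm square, 20 mm high, walls 4 mm. Origin at the centre of its underside; x and y along its sides.
- empty_center (a point): Bare spool of plain light wood: the same two hexagonal flanges (44 mm across flats, 6 mm thick) and height (52 mm) as the full ones, but only a 16 mm core between; about 40 g; starts standing in the caddy. The point is its centre; axes as for the full spools.
- spool1_center (a point): Thread spool, 52 mm tall, wound full with blue thread (41 mm diameter) between two light-wood hexagonal end flanges (44 mm across the flats, 51 mm across the corners, each 6 mm thick); 50 to 100 g; starts standing on the table. The flanges' flats keep it from rolling. The point is its centre, 26 mm above its foot; z is its long axis, and its own x axis is square to a pair of flange flats (so are the directions 60 and 120 degrees from it). May be absent.
- spool2_center (a point): Thread spool, 52 mm tall, wound full with blue thread (41 mm diameter) between two light-wood hexagonal end flanges (44 mm across the flats, 51 mm across the corners, each 6 mm thick); 50 to 100 g; starts standing on the table. The flanges' flats keep it from rolling. The point is its centre, 26 mm above its foot; z is its long axis, and its own x axis is square to a pair of flange flats (so are the directions 60 and 120 degrees from it). May be absent.
- spool3_center (a point): Thread spool, 52 mm tall, wound full with blue thread (41 mm diameter) between two light-wood hexagonal end flanges (44 mm across the flats, 51 mm across the corners, each 6 mm thick); 50 to 100 g; starts standing on the table. The flanges' flats keep it from rolling. The point is its centre, 26 mm above its foot; z is its long axis, and its own x axis is square to a pair of flange flats (so are the directions 60 and 120 degrees from it). May be absent.
- spool4_center (a point): Thread spool, 52 mm tall, wound full with blue thread (41 mm diameter) between two light-wood hexagonal end flanges (44 mm across the flats, 51 mm across the corners, each 6 mm thick); 50 to 100 g; starts standing on the table. The flanges' flats keep it from rolling. The point is its centre, 26 mm above its foot; z is its long axis, and its own x axis is square to a pair of flange flats (so are the directions 60 and 120 degrees from it). May be absent.
- jar_spot (a point): Small closed amber glass jar, 56 mm across and 75 mm tall, to the left of the console; the point is on its axis half-way up. To be left alone.
- weight_spot (a point): Dark steel pattern weight, 54 mm disc 18 mm high with a knob, 34 mm in all, 0.5 kg; the point is on its axis half-way up. To be left alone.
Mind the look-alikes: they are no part of the job. Leave any green or turquoise look-alike of the part that bears spool3_center alone.

How it is judged:
By the outcome, as a careful person would: the job done as asked, in the order asked, and still so for the second after the job is handed in, with the robot touching nothing.
Of spool1, spool2, spool3, spool4 only 2 to 4 are there at a start; the rules pass over those that are not, and their reading is None.
At some moment in a run one of spool1, spool2, spool3, spool4 may be knocked a few centimetres aside while the robot is not near it.
Once in a run the grip may slacken for a moment while it holds something.
It also fails if it takes over 210 s, if anything falls off the work surface, if the arm or the gripper's body presses on something with over 40 N, if the wrist force passes 120 N, or if a joint passes its speed limit or range.

## Working session

There is one attempt and no reset: what is moved stays moved. The work goes in short steps, Python scripts to look and compute and a tool call to move; the robot and the scene stay as the last step left them, time stands still between calls to the robot, and variables do not carry over. Pictures are saved under pics/ and viewed, at most 14 in all, crops included, and the job is handed in when it is done.

Besides the shell and the picture viewer there is one more tool, called after "Call:" as a command line: name --argument value ..., lists and objects as JSON in quotes. step_arm: Moves the arm, as the interface text tells. Its arguments: {"type":"object","properties":{"commands":{"type":"array","items":{"type":"number"}},"squeeze":{"type":"number"}},"required":["commands"]}

```bash
ls; mkdir -p pics
python3 - <<'E'
from workcell import *
import cv2,numpy as np
np.set_printoptions(precision=4,suppress=True)
o=get_obs();print(o)
for n in ["scene","top","wrist"]:
    im=camera(n);cv2.imwrite(f"pics/{n}0.png",im[:,:,::-1]);print(n,camera_params(n))
E
```

```text
pics
{'clock': 0.0, 'joint_pos': array([ 1.2244,  0.3329, -0.0647,  1.4609,  0.0216,  1.3499, -0.0885]), 'joint_velocities': array([ 0.0019,  0.0013,  0.0003,  0.0002, -0.0001,  0.0006, -0.0015]), 'tau': array([  0.0001, -62.544 ,   0.0494, -39.1611,   0.0164,   0.01  ,
         0.    ]), 'position': array([ 0.1988, -0.5922,  0.2305]), 'ee_rot': array([ 0.9869,  0.1612, -0.0001, -0.0007]), 'ft_force': array([0.1683, 0.1145, 0.0831]), 'torque': array([ 0.0457, -0.0102,  0.0266]), 'grasp_force': 0.0, 'grip_width': 0.9991427477529036}
scene {'mtx': array([[443.2004,   0.    , 323.5808],
       [  0.    , 443.2004, 203.585 ],
       [  0.    ,   0.    ,   1.    ]]), 'dist': array([-0.0759,  0.    ,  0.    ,  0.    ,  0.    ]), 'extrinsics': array([[-0.3526,  0.9357,  0.0097,  0.1725],
       [ 0.7951,  0.305 , -0.5243, -0.4118],
       [-0.4935, -0.1771, -0.8515,  1.3795],
       [ 0.    ,  0.    ,  0.    ,  1.    ]])}
top {'mtx': array([[500.5878,   0.    , 315.3114],
       [  0.    , 500.5878, 206.0402],
       [  0.    ,   0.    ,   1.    ]]), 'dist': array([-0.0773,  0.    ,  0.    ,  0.    ,  0.    ]), 'extrinsics': array([[-0.0146, -0.9999,  0.0019,  0.0337],
       [-0.9859,  0.0141, -0.1668,  0.5435],
       [ 0.1668, -0.0043, -0.986 ,  1.2785],
       [ 0.    ,  0.    ,  0.    ,  1.    ]])}
wrist {'mtx': array([[354.5704,   0.    , 314.6122],
       [  0.    , 354.5704, 203.5743],
       [  0.    ,   0.    ,   1.    ]]), 'dist': array([-0.0255,  0.    ,  0.    ,  0.    ,  0.    ]), 'tool_from_camera': array([[ 0.0002, -0.9509, -0.3095,  0.0796],
       [ 1.    ,  0.0002,  0.    ,  0.0004],
       [ 0.    , -0.3095,  0.9509, -0.1426],
       [ 0.    ,  0.    ,  0.    ,  1.    ]])}
```

View pics/top0.png

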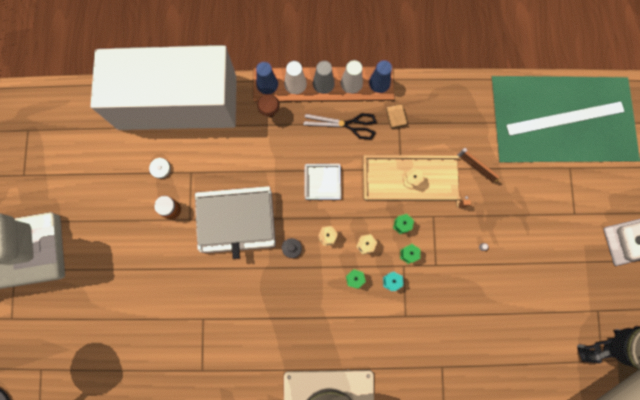

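View pics/scene0.png

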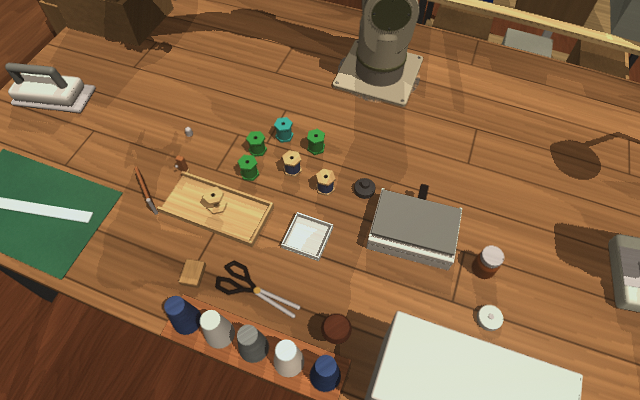

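Top view: the two light-wood-flanged blue spools are at (328,235) and (367,243), with green/turquoise look-alikes around them. The bare spool is in the caddy at (415,178), and the gate stands about 50° open from its pin at (463,152) towards (497,182). The tray is at (323,182), the console at (235,220) with its tab at (236,250), and the weight at (292,248).

```bash
cat > h.py <<'E'
from workcell import *
import cv2,numpy as np
from scipy.spatial.transform import Rotation as R
np.set_printoptions(precision=4,suppress=True)
def pose():
    o=get_obs();T=np.eye(4);T[:3,:3]=R.from_quat(o['ee_rot']).as_matrix();T[:3,3]=o['position'];return T
def snap(name,file=None):
    T=pose();im=camera(name)[:,:,::-1].copy();p=camera_params(name)
    W=T@np.array(p['tool_from_camera']) if name=='wrist' else np.linalg.inv(p['extrinsics'])
    if file: cv2.imwrite('pics/'+file,im); np.save('pics/'+file+'.npy',W)
    return im,(np.array(p['mtx']),np.array(p['dist']),W)
def cam(name,file): # reload stored view
    p=camera_params(name);return cv2.imread('pics/'+file),(np.array(p['mtx']),np.array(p['dist']),np.load('pics/'+file+'.npy'))
def ray(c,px):
    K,d,W=c;u=cv2.undistortPoints(np.array(px,float).reshape(-1,1,2),K,d).reshape(-1,2)
    v=np.c_[u,np.ones(len(u))]@W[:3,:3].T;return W[:3,3],v/np.linalg.norm(v,axis=1,keepdims=True)
def plane(c,px,z):
    o,v=ray(c,px);return o+v*((z-o[2])/v[:,2:3])
def tri(views): # [(c,px)...] -> point, residual
    A=np.zeros((3,3));b=np.zeros(3);L=[]
    for c,px in views:
        o,v=ray(c,px);M=np.eye(3)-np.outer(v[0],v[0]);A+=M;b+=M@o;L.append((M,o))
    X=np.linalg.solve(A,b);return X,[round(float(np.linalg.norm(M@(X-o))),4) for M,o in L]
def proj(c,X):
    K,d,W=c;E=np.linalg.inv(W);r,_=cv2.Rodrigues(E[:3,:3])
    return cv2.projectPoints(np.array(X,float).reshape(-1,1,3),r,E[:3,3],K,d)[0].reshape(-1,2)
E
python3 - <<'E'
from h import *
im,c=snap('top','t1.png')
for n,p,z in [('sA',(328,235),.052),('sB',(367,243),.052),('empty',(415,178),.057),('caddyTL',(364,155),.02),('caddyBR',(459,200),.02),('caddyTR',(458,157),.02),('caddyBL',(364,198),.02),('catch',(465,201),.055),('hinge',(463,152),.062),('gatefree',(497,182),.056),('tray',(323,182),.0),('tab',(236,250),.056),('jar',(167,207),.07),('weight',(292,248),.02),('g1',(405,223),.052),('g2',(411,253),.052),('g3',(356,279),.052),('g4',(394,281),.052)]:
    print(n,plane(c,p,z)[0])
E
```

```text
sA [ 0.4658 -0.0061  0.052 ]
sB [ 0.4433 -0.1073  0.052 ]
empty [ 0.6138 -0.2401  0.057 ]
caddyTL [ 0.6886 -0.1102  0.02  ]
caddyBR [ 0.5593 -0.3656  0.02  ]
caddyTR [ 0.6801 -0.3707  0.02  ]
caddyBL [ 0.5684 -0.1064  0.02  ]
catch [ 0.5502 -0.3711  0.055 ]
hinge [ 0.6825 -0.3725  0.062 ]
gatefree [ 0.6004 -0.4612  0.056 ]
tray [0.6186 0.0034 0.    ]
tab [0.4296 0.233  0.056 ]
jar [0.5428 0.4132 0.07  ]
weight [0.4359 0.0894 0.02  ]
g1 [ 0.4943 -0.2089  0.052 ]
g2 [ 0.4154 -0.2212  0.052 ]
g3 [ 0.3508 -0.0761  0.052 ]
g4 [ 0.344  -0.1741  0.052 ]
```

Call:
step_arm --commands '[85, 0.585, 0.737, 0.083, 0, 0, -0.103, 85, 0.585, 0.737, 0.083, 0, 0, -0.103, 85, 0.585, 0.737, 0.083, 0, 0, -0.103, 85, 0.585, 0.737, 0.083, 0, 0, -0.103, 85, 0.585, 0.737, 0.083, 0, 0, -0.103, 85, 0.585, 0.737, 0.083, 0, 0, -0.103, 85, 0.585, 0.737, 0.083, 0, 0, -0.103, 85, 0.585, 0.737, 0.083, 0, 0, -0.103, 85, 0.585, 0.737, 0.083, 0, 0, -0.103, 85, 0.585, 0.737, 0.083, 0, 0, -0.103]' --squeeze 50

```text
clock: 1.45
position: [0.5521, -0.1449, 0.2812]
ee_rot: [1.0, 0.004, 0.0, -0.001]
ft_force: [-0.5, -0.5, -0.4]
grip_width: 0.992
grasp_force: 0.0
```

Run:
```python
from h import *
print(pose());im,c=snap('wrist','w1.png')
```

```text
[[ 1.      0.008   0.0009  0.5521]
 [ 0.008  -1.      0.0021 -0.1449]
 [ 0.0009 -0.0021 -1.      0.2812]
 [ 0.      0.      0.      1.    ]]
```

View pics/w1.png

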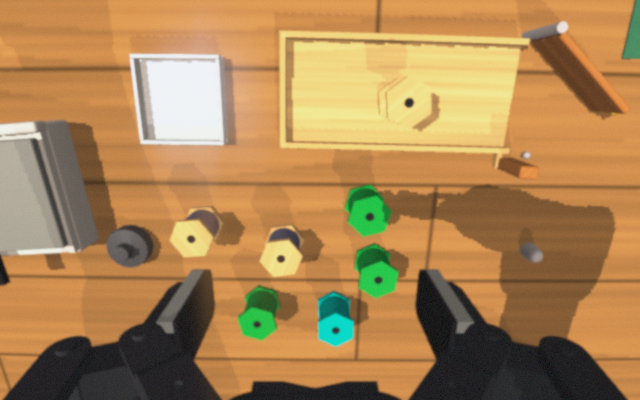

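The wrist view shows the hole centres of the spool tops at about (191,239), (281,258) and, for the bare one, (409,103). The caddy, tray, gate and catch are clearly visible.

```bash
cat >> h.py <<'E'
def hole(im,p,r=7):
    x,y=map(int,p);g=im[y-r:y+r+1,x-r:x+r+1].max(axis=2).astype(float)
    w=np.clip(np.percentile(g,60)*0.75-g,0,None);Y,X=np.mgrid[-r:r+1,-r:r+1]
    return np.array([x+(w*X).sum()/w.sum(),y+(w*Y).sum()/w.sum()])
def hexang(im,c,p,z):
    h=cv2.cvtColor(im,cv2.COLOR_BGR2HSV).astype(int);x,y=map(int,p)
    ring=h[y-9:y+10,x-9:x+10].reshape(-1,3);m=np.median(ring,axis=0)
    k=((abs(h[...,0]-m[0])<5)&(abs(h[...,1]-m[1])<35)&(abs(h[...,2]-m[2])<28)).astype(np.uint8)
    k=cv2.morphologyEx(k,cv2.MORPH_OPEN,np.ones((3,3)))
    k=cv2.morphologyEx(k,cv2.MORPH_CLOSE,np.ones((11,11)))
    n,l,s,ce=cv2.connectedComponentsWithStats(k)
    ct=max(cv2.findContours((l==l[y,x]).astype(np.uint8),0,2)[0],key=cv2.contourArea)
    P=plane(c,ct.reshape(-1,2),z)[:,:2]
    (cx,cy),wh,a=cv2.minAreaRect((P*1000).astype(np.float32))
    return (cx/1000,cy/1000),wh,a%60
E
python3 - <<'E'
from h import *
wi,wc=cam('wrist','w1.png');ti,tc=cam('top','t1.png');si,sc=snap('scene','s1.png')
for n,w,t,s in [('A',(191,239),(328,235),(326,173)),('B',(281,258),(367,243),(292,155)),('E',(409,103),(415,178),(212,192))]:
    hw=hole(wi,w);ht=hole(ti,t,4);hs=hole(si,s,4)
    X,r=tri([(wc,hw),(tc,ht)]);X2,r2=tri([(wc,hw),(sc,hs)])
    z={'E':.057}.get(n,.052)
    print(n,hw,ht,hs,X,r,X2,r2,'plane',plane(wc,hw,z)[0],'hex',hexang(wi,wc,(w[0]+7,w[1]+7),z))
q=dict(cTL=(280,31,.025),cTR=(528,40,.025),cBL=(281,149,.025),cBR=(508,150,.025),tTL=(130,56,.02),tTR=(221,55,.02),tBL=(141,145,.02),tBR=(225,145,.02))
for k,(u,v,z) in q.items(): print(k,plane(wc,(u,v),z)[0])
big=cv2.resize(wi[10:200,260:640],None,fx=2,fy=2,interpolation=cv2.INTER_CUBIC);cv2.imwrite('pics/c1.png',big)
E
```

```text
A [190.6511 238.7132] [327.4302 234.5979] [325.3582 176.0345] [ 0.4672 -0.0042  0.0522] [0.0006, 0.0006] [ 0.4678 -0.0039  0.0527] [0.0, 0.0] plane [ 0.4674 -0.0036  0.052 ] hex ((0.46734735107421876, -0.003916318893432617), (43.5226936340332, 46.803646087646484), 0.6993163824081421)
B [280.488  258.4598] [366.8807 242.9867] [291.293  157.2365] [ 0.4435 -0.1065  0.0523] [0.0005, 0.0005] [ 0.4439 -0.106   0.0526] [0.0, 0.0] plane [ 0.4435 -0.106   0.052 ] hex ((0.44348501586914063, -0.10585001373291016), (43.87067794799805, 46.88405227661133), 8.270975112915039)
E [408.7345 102.3005] [414.6228 176.0379] [212.4772 194.5283] [ 0.6197 -0.2395  0.0539] [0.0005, 0.0005] [ 0.6199 -0.2382  0.0578] [0.0002, 0.0002] plane [ 0.6197 -0.2382  0.057 ] hex ((0.6269961547851562, -0.22868157958984375), (237.70201110839844, 111.88412475585938), 28.835891723632812)
cTL [ 0.6883 -0.108   0.025 ]
cTR [ 0.6832 -0.3658  0.025 ]
cBL [ 0.5666 -0.1067  0.025 ]
cBR [ 0.5681 -0.3641  0.025 ]
tTL [0.6644 0.0532 0.02  ]
tTR [ 0.6654 -0.0444  0.02  ]
tBL [0.5693 0.0543 0.02  ]
tBR [ 0.5699 -0.0424  0.02  ]
```

View pics/c1.png

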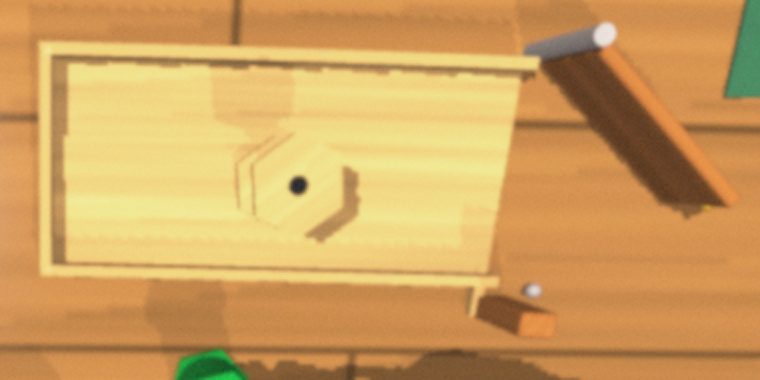

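Call:
step_arm --commands '[62, 0.116, -0.146, -0.1, 0, 0, 0.024, 62, 0.116, -0.146, -0.1, 0, 0, 0.024, 62, 0.116, -0.146, -0.1, 0, 0, 0.024, 62, 0.116, -0.146, -0.25, 0, 0, 0.024, 62, 0.116, -0.146, -0.25, 0, 0, 0.024, 62, 0.116, -0.146, -0.25, 0, 0, 0.024, 62, 0.116, -0.146, -0.25, 0, 0, 0.024, 62, 0.116, -0.146, -0.25, 0, 0, 0.024, 62, 0.116, -0.146, -0.25, 0, 0, 0.024, 62, 0.116, -0.146, -0.25, 0, 0, 0.024]'

```text
clock: 2.8
position: [0.6196, -0.238, 0.1316]
ee_rot: [0.999, 0.038, 0.0, 0.0]
ft_force: [-0.1, 0.1, 0.2]
grip_width: 0.727
grasp_force: 0.0
```

Run:
```python
from h import *
im,c=snap('wrist','w2.png');print(pose());wi,wc=cam('wrist','w1.png')
p=proj(c,[.6197,-.2385,.057])[0];h2=hole(im,p,12);print(p,h2,tri([(c,h2),(wc,(408.73,102.30))]),plane(c,h2,.057))
```

```text
[[ 0.9971  0.0756  0.0004  0.6196]
 [ 0.0756 -0.9971 -0.0003 -0.2379]
 [ 0.0004  0.0003 -1.      0.1315]
 [ 0.      0.      0.      1.    ]]
[314.8624 216.6614] [314.3921 216.7217] (array([ 0.6197, -0.2382,  0.0572]), [0.0, 0.0]) [[ 0.6196 -0.2382  0.057 ]]
```

View pics/w2.png

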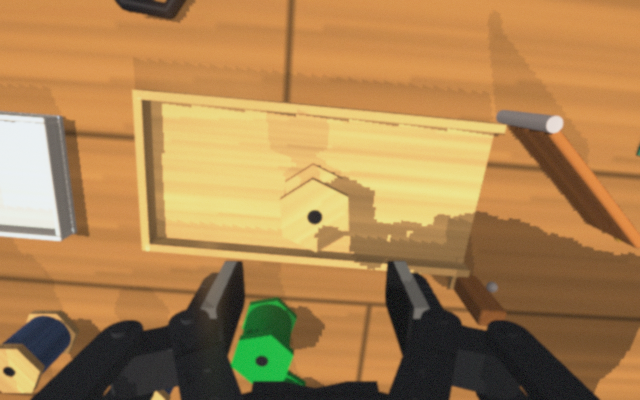

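The bare spool sits at (314,217) in the wrist view, its flats square to the fingers; the two-view height is 57 mm. Descending.

Call:
step_arm --commands '[62, 0, 0, -0.08, 0, 0, 0, 62, 0, 0, -0.166, 0, 0, 0, 62, 0, 0, -0.166, 0, 0, 0, 62, 0, 0, -0.166, 0, 0, 0, 35, 0, 0, -0.166, 0, 0, 0, 35, 0, 0, -0.166, 0, 0, 0, 35, 0, 0, -0.166, 0, 0, 0, 35, 0, 0, -0.166, 0, 0, 0, 35, 0, 0, -0.166, 0, 0, 0, 35, 0, 0, -0.166, 0, 0, 0]' --squeeze 40

```text
clock: 4.1
position: [0.6212, -0.2384, 0.0346]
ee_rot: [0.999, 0.038, 0.002, 0.001]
ft_force: [-0.7, 0.1, 6.7]
grip_width: 0.5
grasp_force: 40.1
```

Call:
step_arm --commands '[35, 0, 0, 0.05, 0, 0, 0, 35, 0, 0, 0.1, 0, 0, 0, 35, -0.004, 0.1, 0.1, 0, 0, -0.024, 35, -0.004, 0.2, 0.1, 0, 0, -0.024, 35, -0.004, 0.3, 0.1, 0, 0, -0.024, 35, -0.004, 0.38, 0.1, 0, 0, -0.024, 35, -0.004, 0.406, 0.1, 0, 0, -0.024, 35, -0.004, 0.406, 0.1, 0, 0, -0.024, 35, -0.004, 0.406, 0.1, 0, 0, -0.024, 35, -0.004, 0.406, 0.1, 0, 0, -0.024]'

```text
clock: 5.35
position: [0.6172, 0.0035, 0.0916]
ee_rot: [1.0, -0.001, 0.0, 0.0]
ft_force: [0.5, 0.5, 0.3]
grip_width: 0.506
grasp_force: 40.7
```

Run:
```python
from h import *
im,c=snap('wrist','w3.png');print(pose()[:3,3])
```

```text
[0.6172 0.0039 0.0915]
```

View pics/w3.png

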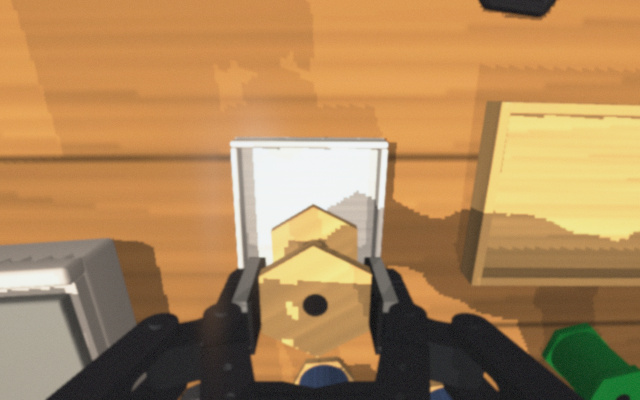

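The spool is held upright and centred over the tray ((310,200) in the picture). Lowering, releasing and lifting.

Call:
step_arm --commands '[35, 0, 0, -0.06, 0, 0, 0, 35, 0, 0, -0.09, 0, 0, 0, 35, 0, 0, -0.098, 0, 0, 0, 35, 0, 0, -0.098, 0, 0, 0, 62, 0, 0, -0.098, 0, 0, 0, 62, 0, 0, -0.098, 0, 0, 0, 62, 0, 0, -0.09, 0, 0, 0, 62, 0, 0, 0, 0, 0, 0, 62, 0, 0, 0.08, 0, 0, 0, 62, 0, 0, 0.08, 0, 0, 0]'

```text
clock: 6.65
position: [0.6195, 0.0061, 0.1444]
ee_rot: [1.0, 0.0, 0.004, 0.0]
ft_force: [0.2, 0.8, 0.2]
grip_width: 0.727
grasp_force: 0.0
```

Call:
step_arm --commands '[62, -0.25, -0.015, 0.03, 0, 0, -0.163, 62, -0.25, -0.015, 0.03, 0, 0, -0.163, 62, -0.25, -0.015, 0.03, 0, 0, -0.163, 62, -0.25, -0.015, 0.03, 0, 0, -0.163, 62, -0.25, -0.015, 0.03, 0, 0, -0.163, 62, -0.25, -0.015, 0.03, 0, 0, -0.163, 62, -0.25, -0.015, 0.03, 0, 0, -0.163, 62, -0.25, -0.015, 0.03, 0, 0, -0.163, 62, -0.25, -0.015, 0.03, 0, 0, -0.163, 62, -0.25, -0.015, 0.03, 0, 0, -0.163]'

```text
clock: 7.9
position: [0.4671, -0.0033, 0.1575]
ee_rot: [0.967, -0.253, -0.0, 0.0]
ft_force: [-0.2, 0.2, -0.3]
grip_width: 0.722
grasp_force: 0.0
```

Run:
```python
from h import *
im,c=snap('wrist','w4.png');print(pose())
for X in ([.4672,-.0038,.052],[.4437,-.1062,.052]):
    p=proj(c,X)[0]
    try: h2=hole(im,p,12);print(p,h2,plane(c,h2,.052),hexang(im,c,h2+8,.052))
    except Exception as e: print(p,e)
ti,tc=snap('top','t2.png')
for p in [(327.4,234.6),(366.9,243),(323,180)]: print(hole(ti,p,5),plane(tc,hole(ti,p,5),.052))
```

```text
[[ 0.8718 -0.4898  0.      0.4671]
 [-0.4898 -0.8718 -0.0001 -0.0033]
 [ 0.0001  0.0001 -1.      0.1576]
 [ 0.      0.      0.      1.    ]]
[314.9786 201.9152] [314.632  201.5692] [[ 0.4676 -0.0037  0.052 ]] ((0.46764602661132815, -0.0037476062774658204), (43.96232986450195, 48.85223388671875), 5.2430877685546875)
[456.4969 162.2731] [456.2864 162.3688] [[ 0.4437 -0.106   0.052 ]] ((0.42449847412109376, -0.02061419677734375), (533.0638427734375, 328.1136779785156), 0.7148628234863281)
[nan nan] [[nan nan nan]]
[368.7273 246.2727] [[ 0.4347 -0.1115  0.052 ]]
[323.466  179.0737] [[0.6152 0.0031 0.052 ]]h.py:30: RuntimeWarning: invalid value encountered in scalar divide
  return np.array([x+(w*X).sum()/w.sum(),y+(w*Y).sum()/w.sum()])
```

View pics/w4.png

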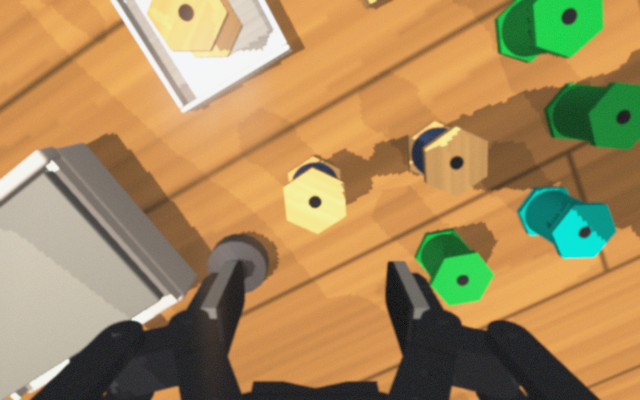

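A's top is at (315,202), still where measured, and B is at (456,162). The bare spool stands in the tray. Descending on A with a small extra turn.

Call:
step_arm --commands '[62, 0.0005, -0.001, -0.08, 0, 0, 0.019, 62, 0.0005, -0.001, -0.16, 0, 0, 0.019, 62, 0.0005, -0.001, -0.218, 0, 0, 0.019, 62, 0.0005, -0.001, -0.218, 0, 0, 0.019, 62, 0.0005, -0.001, -0.218, 0, 0, 0.019, 35, 0.0005, -0.001, -0.218, 0, 0, 0.019, 35, 0.0005, -0.001, -0.218, 0, 0, 0.019, 35, 0.0005, -0.001, -0.218, 0, 0, 0.019, 35, 0.0005, -0.001, -0.218, 0, 0, 0.019, 35, 0.0005, -0.001, -0.218, 0, 0, 0.019]' --squeeze 60

```text
clock: 9.25
position: [0.4687, -0.004, 0.0287]
ee_rot: [0.975, -0.224, 0.002, -0.0]
ft_force: [-2.2, 0.4, 10.0]
grip_width: 0.497
grasp_force: 59.6
```

Call:
step_arm --commands '[35, 0, 0, 0.08, 0, 0, 0, 35, 0, 0, 0.15, 0, 0, 0, 35, 0.06, -0.06, 0.15, 0, 0, 0.05, 35, 0.13, -0.13, 0.15, 0, 0, 0.1, 35, 0.2, -0.2, 0.15, 0, 0, 0.143, 35, 0.25, -0.26, 0.15, 0, 0, 0.143, 35, 0.264, -0.278, 0.15, 0, 0, 0.143, 35, 0.264, -0.278, 0.15, 0, 0, 0.143, 35, 0.264, -0.278, 0.15, 0, 0, 0.143, 35, 0.264, -0.278, 0.15, 0, 0, 0.143]'

```text
clock: 10.5
position: [0.6255, -0.1694, 0.1173]
ee_rot: [1.0, -0.001, 0.0, -0.0]
ft_force: [-0.3, 0.3, -1.1]
grip_width: 0.5
grasp_force: 61.1
```

Run:
```python
from h import *
im,c=snap('wrist','w5.png');print(pose()[:3,3],get_obs()['grip_width'],get_obs()['grasp_force'])
h=hole(im,(314,300),15);print(h);T=pose();o,v=ray(c,h)
# height of spool top assuming hole lies on tool axis plane x=tcp x
t=(T[0,3]-o[0])/v[0,0];print('top at',o+v[0]*t)
im3,c3=cam('wrist','w3.png');h3=hole(im3,(315,305),12);print(h3)
```

```text
[ 0.6255 -0.1697  0.1172] 0.49656856029886876 61.11612615175545
[314.7571 305.2046]
top at [ 0.6255 -0.1698  0.142 ]
[315.3157 304.8349]
```

Call:
step_arm --commands '[35, 0, 0, -0.08, 0, 0, 0, 35, 0, 0, -0.13, 0, 0, 0, 35, 0, 0, -0.142, 0, 0, 0, 35, 0, 0, -0.142, 0, 0, 0, 35, 0, 0, -0.142, 0, 0, 0, 62, 0, 0, -0.142, 0, 0, 0, 62, 0, 0, -0.142, 0, 0, 0, 62, 0, 0, -0.13, 0, 0, 0, 62, 0, 0, -0.04, 0, 0, 0, 62, 0, 0, 0.05, 0, 0, 0]'

```text
clock: 11.8
position: [0.6254, -0.1707, 0.1482]
ee_rot: [1.0, -0.001, -0.0, -0.0]
ft_force: [0.8, -1.3, 0.5]
grip_width: 0.727
grasp_force: 0.0
```

Call:
step_arm --commands '[62, -0.304, 0.108, 0.017, 0, 0, -0.121, 62, -0.304, 0.108, 0.017, 0, 0, -0.121, 62, -0.304, 0.108, 0.017, 0, 0, -0.121, 62, -0.304, 0.108, 0.017, 0, 0, -0.121, 62, -0.304, 0.108, 0.017, 0, 0, -0.121, 62, -0.304, 0.108, 0.017, 0, 0, -0.121, 62, -0.304, 0.108, 0.017, 0, 0, -0.121, 62, -0.304, 0.108, 0.017, 0, 0, -0.121, 62, -0.304, 0.108, 0.017, 0, 0, -0.121, 62, -0.304, 0.108, 0.017, 0, 0, -0.121]'

```text
clock: 13.05
position: [0.4434, -0.1059, 0.1569]
ee_rot: [0.982, -0.19, -0.0, 0.0]
ft_force: [0.4, 0.3, 0.5]
grip_width: 0.725
grasp_force: 0.0
```

Run:
```python
from h import *
im,c=snap('wrist','w6.png');print(pose())
p=proj(c,[.4437,-.1062,.052])[0];h2=hole(im,p,12);print(p,h2,plane(c,h2,.052),hexang(im,c,h2+[8,8],.052),hexang(im,c,h2+[-9,-3],.052))
```

```text
[[ 0.9275 -0.3737 -0.0001  0.4434]
 [-0.3737 -0.9275 -0.     -0.1059]
 [-0.      0.0001 -1.      0.1569]
 [ 0.      0.      0.      1.    ]]
[314.5922 202.1049] [314.3158 202.2612] [[ 0.4437 -0.106   0.052 ]] ((0.4439774169921875, -0.10595014953613281), (48.22193145751953, 47.6337776184082), 22.823556900024414) ((0.4437814025878906, -0.10605657958984376), (47.67222595214844, 47.589637756347656), 22.823556900024414)
```

View pics/w6.png

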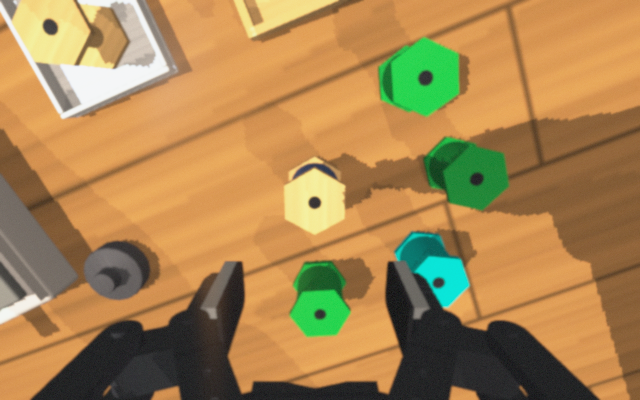

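B at (314,202), with its flats square to the fingers. Descending.

Call:
step_arm --commands '[62, 0, 0, -0.08, 0, 0, 0, 62, 0, 0, -0.16, 0, 0, 0, 62, 0, 0, -0.217, 0, 0, 0, 62, 0, 0, -0.217, 0, 0, 0, 62, 0, 0, -0.217, 0, 0, 0, 35, 0, 0, -0.217, 0, 0, 0, 35, 0, 0, -0.217, 0, 0, 0, 35, 0, 0, -0.217, 0, 0, 0, 35, 0, 0, -0.217, 0, 0, 0, 35, 0, 0, -0.217, 0, 0, 0]' --squeeze 60

```text
clock: 14.35
position: [0.4446, -0.1063, 0.0286]
ee_rot: [0.982, -0.19, 0.001, 0.0]
ft_force: [-2.2, 1.0, 8.0]
grip_width: 0.501
grasp_force: 59.8
```

Call:
step_arm --commands '[35, 0, 0, 0.08, 0, 0, 0, 35, 0, 0, 0.15, 0, 0, 0, 35, 0.07, -0.06, 0.15, 0, 0, 0.05, 35, 0.14, -0.12, 0.15, 0, 0, 0.1, 35, 0.21, -0.18, 0.15, 0, 0, 0.121, 35, 0.27, -0.24, 0.15, 0, 0, 0.121, 35, 0.302, -0.26, 0.15, 0, 0, 0.121, 35, 0.302, -0.26, 0.15, 0, 0, 0.121, 35, 0.302, -0.26, 0.15, 0, 0, 0.121, 35, 0.302, -0.26, 0.15, 0, 0, 0.121]'

```text
clock: 15.6
position: [0.6242, -0.2613, 0.1174]
ee_rot: [1.0, -0.001, 0.0, 0.0]
ft_force: [0.8, 0.3, -1.9]
grip_width: 0.495
grasp_force: 61.3
```

Run:
```python
from h import *
im,c=snap('wrist','w7.png');T=pose();print(T[:3,3],get_obs()['grip_width'],get_obs()['grasp_force'])
h=hole(im,(314,304),15);o,v=ray(c,h)
t=(T[0,3]-o[0])/v[0,0];print(h,'top at',o+v[0]*t)
```

```text
[ 0.6243 -0.2615  0.1173] 0.4957962576697412 61.294655020010396
[314.7138 305.1149] top at [ 0.6243 -0.2617  0.1421]
```

Call:
step_arm --commands '[35, 0, 0, -0.08, 0, 0, 0, 35, 0, 0, -0.13, 0, 0, 0, 35, 0, 0, -0.142, 0, 0, 0, 35, 0, 0, -0.142, 0, 0, 0, 35, 0, 0, -0.142, 0, 0, 0, 62, 0, 0, -0.142, 0, 0, 0, 62, 0, 0, -0.142, 0, 0, 0, 62, 0, 0, -0.13, 0, 0, 0, 62, 0, 0, -0.04, 0, 0, 0, 62, 0, 0, 0.06, 0, 0, 0]'

```text
clock: 16.9
position: [0.624, -0.2618, 0.1538]
ee_rot: [1.0, -0.001, -0.001, -0.0]
ft_force: [1.0, -0.3, 0.8]
grip_width: 0.722
grasp_force: 0.0
```

Call:
step_arm --commands '[40, 0, -0.197, 0.162, 0, 0, 0, 0, 0, -0.197, 0.162, 0, 0, 0, 0, 0, -0.197, 0.162, 0, 0, 0, 0, 0, -0.197, 0.162, 0, 0, 0, 0, 0, -0.197, 0.162, 0, 0, 0, 0, 0, -0.197, 0.162, 0, 0, 0, 0, 0, -0.197, 0.162, 0, 0, 0, 0, 0, -0.197, 0.162, 0, 0, 0, 0, 0, -0.197, 0.162, 0, 0, 0, 0, 0, -0.197, 0.162, 0, 0, 0]'

```text
clock: 18.15
position: [0.6246, -0.3801, 0.2499]
ee_rot: [1.0, -0.001, -0.0, 0.0]
ft_force: [-0.4, -0.4, 0.6]
grip_width: 0.0
grasp_force: 0.0
```

Run:
```python
from h import *
im,c=snap('wrist','w8.png');print(pose()[:3,3])
```

```text
[ 0.6246 -0.3802  0.2499]
```

View pics/w8.png

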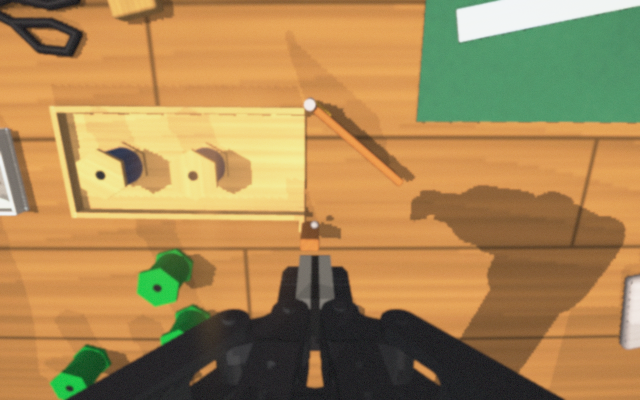

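The two spools stand in the caddy ((100,175) and (193,175)). The hinge pin top is at (309,104), the gate's free edge at (402,182), and the catch post at (311,243) with its roller at (314,225).

Run:
```python
from h import *
im,c=cam('wrist','w8.png')
H=plane(c,(309,104),.062)[0];F=plane(c,[(400,185),(407,180)],.056);C=plane(c,[(311,243)],.055)[0]
print('hinge',H,'free',F,'catch',C)
f=F.mean(0);d=f-H;print('len',np.linalg.norm(d[:2]),'angle from -x deg',np.degrees(np.arctan2(-d[1],-d[0])))
print('caddy corners',plane(c,[(50,107),(72,216),(305,217)],.02))
```

```text
hinge [ 0.6909 -0.3756  0.062 ] free [[ 0.6137 -0.4643  0.056 ]
 [ 0.6187 -0.4709  0.056 ]] catch [ 0.5513 -0.3765  0.055 ]
len 0.1185330559685592 angle from -x deg 50.93078094516567
caddy corners [[ 0.6884 -0.1079  0.02  ]
 [ 0.569  -0.1058  0.02  ]
 [ 0.5672 -0.3695  0.02  ]]
```

Call:
step_arm --commands '[0, 0.07, -0.16, 0, 0, 0, 0, 0, 0.07, -0.16, 0, 0, 0, 0, 0, 0.07, -0.16, -0.1, 0, 0, 0, 0, 0.07, -0.16, -0.2, 0, 0, 0, 0, 0.07, -0.16, -0.28, 0, 0, 0, 0, 0.07, -0.16, -0.34, 0, 0, 0, 0, 0.07, -0.16, -0.375, 0, 0, 0, 0, 0.07, -0.16, -0.375, 0, 0, 0, 0, 0.07, -0.16, -0.375, 0, 0, 0, 0, 0.07, -0.16, -0.375, 0, 0, 0]'

```text
clock: 19.45
position: [0.6676, -0.4768, 0.0273]
ee_rot: [1.0, -0.002, 0.001, 0.001]
ft_force: [0.3, -0.5, -0.4]
grip_width: 0.004
grasp_force: 0.0
```

Call:
step_arm --commands '[0, -0.028, 0.04, 0, 0, 0, 0, 0, -0.062, 0.065, 0, 0, 0, 0, 0, -0.076, 0.081, 0, 0, 0, 0, 0, -0.0875, 0.099, 0, 0, 0, 0, 0, -0.096, 0.119, 0, 0, 0, 0, 0, -0.1, 0.133, 0, 0, 0, 0, 0, -0.1015, 0.14, 0, 0, 0, 0, 0, -0.1015, 0.145, 0, 0, 0, 0, 0, -0.1015, 0.15, 0, 0, 0, 0, 0, -0.1015, 0.15, 0, 0, 0]'

```text
invalid input
```

Run:
```python
from h import *
im,c=snap('wrist','w9.png');print(pose()[:3,3],get_obs()['ft_force'])
```

```text
[ 0.6673 -0.4766  0.0269] [0.6234 1.3714 0.2122]
```

View pics/w9.png

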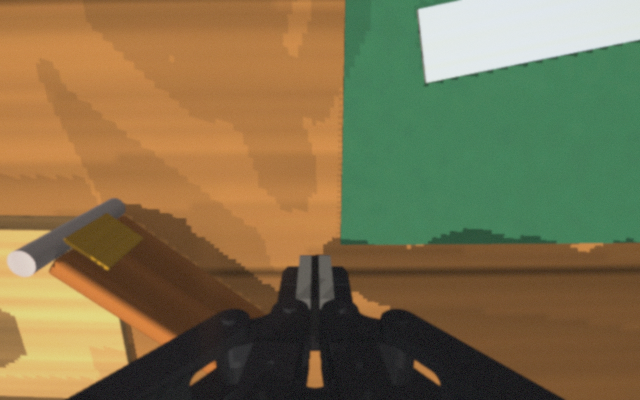

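That call was refused because its last row was one number short, so nothing moved. The fingers stand behind the gate's outer face. Resending.

Call:
step_arm --commands '[0, -0.028, 0.04, 0, 0, 0, 0, 0, -0.062, 0.065, 0, 0, 0, 0, 0, -0.076, 0.081, 0, 0, 0, 0, 0, -0.0875, 0.099, 0, 0, 0, 0, 0, -0.096, 0.119, 0, 0, 0, 0, 0, -0.1, 0.133, 0, 0, 0, 0, 0, -0.1015, 0.14, 0, 0, 0, 0, 0, -0.1015, 0.145, 0, 0, 0, 0, 0, -0.1015, 0.15, 0, 0, 0, 0, 0, -0.1015, 0.15, 0, 0, 0, 0]'

```text
clock: 20.75
position: [0.606, -0.3918, 0.026]
ee_rot: [1.0, -0.003, 0.002, 0.004]
ft_force: [6.7, -15.3, -4.7]
grip_width: -0.002
grasp_force: 7.9
```

Run:
```python
from h import *
im,c=snap('wrist','w10.png');print(pose()[:3,3],get_obs()['ft_force'])
# orange-brown gate top edge: predicted pixel of shut gate top corners
print(proj(c,[[.691,-.376,.056],[.691-.118,-.376+.004,.056],[.691-.118,-.376-.004,.056]]))
```

```text
[ 0.606  -0.3918  0.026 ] [  6.8687 -16.1325  -4.8599]
[[259.9423  69.9532]
 [265.8984 383.5059]
 [285.7753 383.3466]]
```

Call:
step_arm --commands '[0, 0, 0.005, 0, 0, 0, 0, 0, 0, 0.01, 0, 0, 0, 0, 0, 0, 0.01, 0, 0, 0, 0, 0, 0, -0.03, 0, 0, 0, 0, 0, 0, -0.1, 0, 0, 0, 0, 0, 0, -0.1, 0.1, 0, 0, 0, 0, 0, -0.1, 0.2, 0, 0, 0, 0, 0, 0, 0.3, 0, 0, 0, 0, 0, 0, 0.375, 0, 0, 0, 0, 0, 0, 0.375, 0, 0, 0]'

```text
clock: 22.05
position: [0.6082, -0.385, 0.2568]
ee_rot: [1.0, -0.0, 0.004, 0.002]
ft_force: [-0.0, 0.2, -0.1]
grip_width: 0.002
grasp_force: 0.0
```

Run:
```python
from h import *
im,c=snap('wrist','w11.png');print(pose()[:3,3])
a=im[60:280,240:460];b=snap('top','t3.png')[0][130:240,300:520]
cv2.imwrite('pics/c11.png',np.hstack([cv2.resize(a,(400,400),interpolation=cv2.INTER_CUBIC),cv2.resize(b,(400,200),interpolation=cv2.INTER_CUBIC).repeat(2,0)]))
print(proj(c,[[.691,-.376,.062],[.691-.118,-.376,.056],[.691-.118*np.cos(.1),-.376-.118*np.sin(.1),.056]]))
```

```text
[ 0.6069 -0.3857  0.2532]
[[303.5205  86.904 ]
 [304.7812 208.2327]
 [316.3084 207.666 ]]
```

View pics/c11.png

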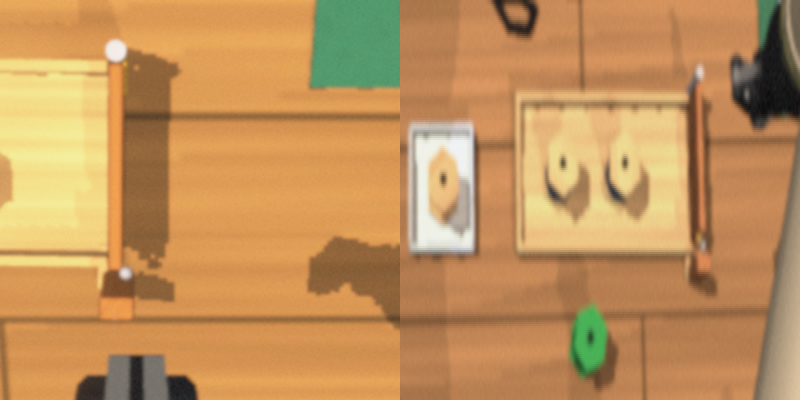

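The gate is shut, lying from the pin (115,50) to just inside the roller (125,272) in the left crop. All three spools stand in place. On to the console.

Call:
step_arm --commands '[40, -0.2, 1, 0.02, 0, 0, 0, 40, -0.2, 1, 0.02, 0, 0, 0, 40, -0.2, 1, 0.02, 0, 0, 0, 40, -0.2, 1, 0.02, 0, 0, 0, 40, -0.2, 1, 0.02, 0, 0, 0, 40, -0.2, 1, 0.02, 0, 0, 0, 40, -0.2, 1, 0.02, 0, 0, 0, 40, -0.2, 1, 0.02, 0, 0, 0, 40, -0.2, 1, 0.02, 0, 0, 0, 40, -0.2, 1, 0.02, 0, 0, 0]'

```text
clock: 23.4
position: [0.4845, 0.2157, 0.2607]
ee_rot: [1.0, -0.001, -0.001, 0.0]
ft_force: [1.5, 0.0, -0.7]
grip_width: 0.469
grasp_force: 0.0
```

Run:
```python
from h import *
snap('wrist');im,c=snap('wrist','w12.png');print(pose()[:3,3])
```

```text
[0.483  0.2193 0.2609]
```

View pics/w12.png

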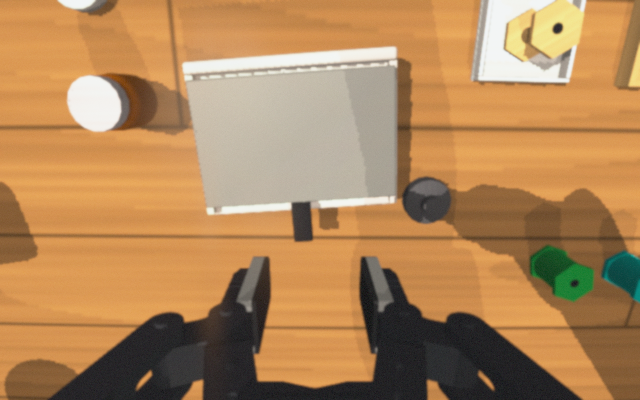

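The screen panel's corners are at (188,80), (395,68), (396,198) and (207,208). The tab runs from (302,202) to (303,241), and the jar is at (105,103).

Run:
```python
from h import *
im,c=cam('wrist','w12.png')
g=im.max(axis=2);k=np.zeros_like(g);k[206:248,285:320]=(g[206:248,285:320]<70)
P=np.argwhere(k)[:,::-1];print('tab px',P.min(0),P.max(0))
Q=plane(c,[(188,80),(395,68),(396,198),(207,208)],.061);print(Q)
fe=Q[3]-Q[2];print('yaw front',np.degrees(np.arctan2(-fe[0],fe[1])),'rear',np.degrees(np.arctan2(-(Q[0]-Q[1])[0],(Q[0]-Q[1])[1])),'sides',[np.degrees(np.arctan2((a-b)[1],(a-b)[0])) for a,b in ((Q[0],Q[3]),(Q[1],Q[2]))],'W',np.linalg.norm(fe))
m=cv2.minAreaRect(P.astype(np.float32));print(m)
print('tab end',plane(c,[(P[:,0].mean(),P[:,1].max()+.5)],.061),'tab ctr',plane(c,[P.mean(0)],.061))
t2,tc=cam('top','t3.png')
# second view for height: tab end in the top view
g=t2.max(axis=2);k=np.zeros_like(g);k[240:265,226:248]=(g[240:265,226:248]<60);P2=np.argwhere(k)[:,::-1]
e2=(P2[P2[:,1]>=P2[:,1].max()-1][:,0].mean(),P2[:,1].max()+.5);print(P2.min(0),P2.max(0),'tri end',tri([(c,(P[P[:,1]>=P[:,1].max()-2][:,0].mean(),P[:,1].max()+.5)),(tc,e2)]))
```

```text
tab px [294 206] [311 239]
[[0.5684 0.3393 0.061 ]
 [0.5794 0.1502 0.061 ]
 [0.456  0.1401 0.061 ]
 [0.4442 0.3326 0.061 ]]
yaw front 3.518313898458112 rear 3.3459225680611726 sides [np.float64(3.0808680890889955), np.float64(4.67479697076346)] W 0.19287590401357835
((302.21319580078125, 222.48477172851562), (34.05609130859375, 15.888092994689941), 85.91438293457031)
tab end [[0.4098 0.2351 0.061 ]] tab ctr [[0.429 0.235 0.061]]
[233 244] [238 257] tri end (array([0.4097, 0.2331, 0.0602]), [0.0009, 0.0009])
```

Call:
step_arm --commands '[45, -0.108, 0.034, -0.1, 0, 0, 0.0195, 45, -0.108, 0.034, -0.22, 0, 0, 0.0195, 45, -0.108, 0.034, -0.22, 0, 0, 0.0195, 45, -0.108, 0.034, -0.22, 0, 0, 0.0195, 45, -0.108, 0.034, -0.22, 0, 0, 0.0195, 45, -0.108, 0.034, -0.22, 0, 0, 0.0195, 45, -0.108, 0.034, -0.22, 0, 0, 0.0195, 45, -0.108, 0.034, -0.22, 0, 0, 0.0195, 45, -0.108, 0.034, -0.22, 0, 0, 0.0195, 45, -0.108, 0.034, -0.22, 0, 0, 0.0195]'

```text
clock: 24.75
position: [0.4209, 0.2343, 0.13]
ee_rot: [1.0, 0.029, 0.0, 0.0]
ft_force: [-0.0, -0.2, 0.1]
grip_width: 0.532
grasp_force: 0.0
```

Run:
```python
from h import *
im,c=snap('wrist','w13.png');print(pose()[:3,3])
p=proj(c,[[.4215,.2345,.061],[.4501,.2364,.061],[.4062,.2337,.061]]);print(p)
g=im.max(axis=2)
x0,y0=p[0].astype(int)
for y in range(y0-30,y0+31,5):
    r=np.where(g[y,x0-60:x0+60]<70)[0];print(y,(r.min()+x0-60,r.max()+x0-60,len(r)) if len(r) else None)
```

```text
[0.4209 0.2342 0.1299]
[[313.8138 218.7763]
 [313.4153 174.828 ]
 [313.6822 240.873 ]]
188 (np.int64(299), np.int64(326), 28)
193 (np.int64(299), np.int64(326), 28)
198 (np.int64(299), np.int64(326), 28)
203 (np.int64(299), np.int64(326), 28)
208 (np.int64(299), np.int64(326), 28)
213 (np.int64(300), np.int64(326), 27)
218 (np.int64(300), np.int64(326), 26)
223 (np.int64(300), np.int64(326), 27)
228 (np.int64(300), np.int64(326), 27)
233 (np.int64(300), np.int64(327), 28)
238 None
243 None
248 None
```

Call:
step_arm --commands '[45, 0.0035, 0, -0.06, 0, 0, 0, 45, 0.0035, 0, -0.12, 0, 0, 0, 45, 0.0035, 0, -0.155, 0, 0, 0, 45, 0.0035, 0, -0.155, 0, 0, 0, 12, 0.0035, 0, -0.155, 0, 0, 0, 12, 0.0035, 0, -0.155, 0, 0, 0, 12, 0.0035, 0, -0.155, 0, 0, 0, 12, 0.0035, 0, -0.155, 0, 0, 0, 12, 0.0035, 0, -0.155, 0, 0, 0, 12, 0.0035, 0, -0.155, 0, 0, 0]' --squeeze 25

```text
clock: 26.05
position: [0.4236, 0.2357, 0.0382]
ee_rot: [1.0, 0.03, 0.001, -0.001]
ft_force: [-2.1, 4.9, 4.3]
grip_width: 0.226
grasp_force: 27.6
```

Run:
```python
import numpy as np
for a in [0,12,25,40,55,70,80,90,95,100,105,110,115]:
    t=np.radians(a);r=(-.155*np.cos(t)+.005*np.sin(t)+.155,.155*np.sin(t)+.005*np.cos(t)-.005)
    print(a,np.round([r[0]*.998/.6,r[0]*.061/.6,r[1]/.6],4))
```

```text
0 [0. 0. 0.]
12 [0.0074 0.0005 0.0535]
25 [0.0277 0.0017 0.1084]
40 [0.0657 0.004  0.1641]
55 [0.1168 0.0071 0.2081]
70 [0.1775 0.0108 0.2373]
80 [0.2212 0.0135 0.2475]
90 [0.2661 0.0163 0.25  ]
95 [0.2886 0.0176 0.2483]
100 [0.3108 0.019  0.2446]
105 [0.3326 0.0203 0.239 ]
110 [0.3538 0.0216 0.2316]
115 [0.3743 0.0229 0.2223]
```

Call:
step_arm --commands '[12, 0.0025, 0.0025, 0.025, 0, 0, 0, 12, 0.0074, 0.003, 0.0535, 0, 0, 0, 12, 0.016, 0.0035, 0.082, 0, 0, 0, 12, 0.0277, 0.004, 0.1084, 0, 0, 0, 12, 0.046, 0.005, 0.138, 0, 0, 0, 12, 0.0657, 0.006, 0.1641, 0, 0, 0, 12, 0.09, 0.007, 0.187, 0, 0, 0, 12, 0.1168, 0.009, 0.2081, 0, 0, 0, 12, 0.1168, 0.009, 0.2081, 0, 0, 0, 12, 0.1168, 0.009, 0.2081, 0, 0, 0]'

```text
clock: 27.3
position: [0.4938, 0.2407, 0.1632]
ee_rot: [1.0, 0.029, 0.001, -0.001]
ft_force: [1.2, 6.6, 3.0]
grip_width: 0.226
grasp_force: 26.8
```

Run:
```python
from h import *
im,c=snap('wrist','w14.png');o=get_obs();print(o['position'],o['ft_force'],o['grip_width'],o['grasp_force'])
```

```text
[0.4937 0.2407 0.1632] [0.663  5.6837 2.6725] 0.22285987707222277 26.77171915769577
```

Call:
step_arm --commands '[12, 0.03, 0.004, 0.0165, 0, 0, 0, 12, 0.0607, 0.007, 0.0292, 0, 0, 0, 12, 0.1044, 0.0095, 0.0394, 0, 0, 0, 12, 0.1493, 0.012, 0.0419, 0, 0, 0, 12, 0.1718, 0.0135, 0.0402, 0, 0, 0, 12, 0.194, 0.015, 0.0365, 0, 0, 0, 12, 0.2158, 0.016, 0.0309, 0, 0, 0, 12, 0.237, 0.0175, 0.0235, 0, 0, 0, 12, 0.237, 0.0175, 0.0235, 0, 0, 0, 12, 0.237, 0.0175, 0.0235, 0, 0, 0]'

```text
clock: 28.6
position: [0.6354, 0.2509, 0.1764]
ee_rot: [1.0, 0.029, 0.0, -0.001]
ft_force: [2.5, 5.4, -0.3]
grip_width: 0.231
grasp_force: 24.7
```

Run:
```python
from h import *
im,c=snap('scene','s2.png');t,_=snap('top','t4.png');o=get_obs();print(o['position'],o['ft_force'],o['grip_width'],o['grasp_force'])
cv2.imwrite('pics/c12.png',np.hstack([cv2.resize(im[110:310,340:540],(400,400),interpolation=cv2.INTER_CUBIC),cv2.resize(t[120:280,160:320],(400,400),interpolation=cv2.INTER_CUBIC)]))
```

```text
[0.6353 0.2509 0.1765] [ 0.8895  7.0578 -1.2673] 0.22407043184168332 24.683177769184113
```

Call:
step_arm --commands '[20, 0, 0, 0, 0, 0, 0, 45, 0, 0, 0, 0, 0, 0, 45, 0, 0, 0, 0, 0, 0, 45, 0, 0, 0.05, 0, 0, 0, 45, 0, 0, 0.12, 0, 0, 0, 45, -0.08, 0, 0.14, 0, 0, 0, 45, -0.18, 0, 0.14, 0, 0, 0, 0, -0.27, 0, 0.14, 0, 0, 0, 0, -0.32, 0, 0.14, 0, 0, 0, 0, -0.32, 0, 0.14, 0, 0, 0]'

```text
clock: 29.95
position: [0.4419, 0.25, 0.2607]
ee_rot: [1.0, 0.03, 0.001, 0.001]
ft_force: [0.8, -0.0, 0.3]
grip_width: -0.002
grasp_force: 0.0
```

Run:
```python
from h import *
print(get_obs()['position'],get_obs()['ft_force']);im,c=snap('wrist','w15.png')
h=np.array([.578,.244,.051]);ex=np.array([.998,.061,0]);ez=np.array([0,0,1.])
s,sc=snap('scene','s3.png')
for a in (100,105,110,115):
    t=np.radians(a);u=-np.cos(t)*ex+np.sin(t)*ez
    n=np.sin(t)*ex+np.cos(t)*ez  # panel top-face side
    print(a,proj(sc,[h+u*.169+n*.005,h+u*.125+[-.061*.097,.097,0],h+u*.125-[-.061*.097,.097,0]]).ravel(), proj(c,[h+u*.125+[-.061*.097,.097,0],h+u*.125-[-.061*.097,.097,0]]).ravel())
big=cv2.resize(s[110:310,340:540],(400,400),interpolation=cv2.INTER_CUBIC)
cv2.imwrite('pics/c13.png',np.hstack([cv2.resize(im[:400],(400,250)).repeat(1,0) if 0 else cv2.copyMakeBorder(cv2.resize(im[0:250,120:520],(400,250)),0,150,0,0,0),big]))
```

```text
[0.4419 0.25   0.2607] [ 0.809  -0.0189  0.3258]
100 [421.8098 222.5303 466.3473 240.3299 372.168  215.132 ] [164.8578 -55.1634 512.1611 -54.5288]
105 [420.0692 229.6779 465.2994 245.4362 370.7978 220.0219] [164.3945 -75.4077 512.679  -74.6614]
110 [418.2197 237.0268 464.1278 250.6739 369.4016 225.0648] [164.6644 -94.3888 512.2333 -93.5448]
115 [416.2825 244.4891 462.8437 255.9873 367.9941 230.2076] [ 165.6516 -111.706   510.8471 -110.7829]
```

View pics/c13.png

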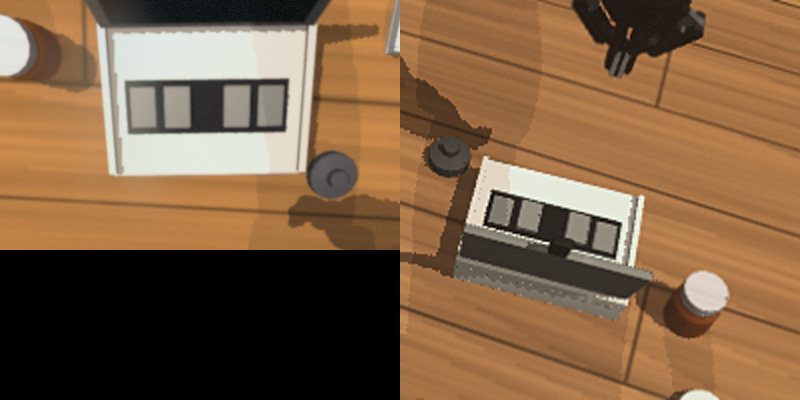

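Screen stands open past upright. Keys show in the wrist view at px (261,107), (297,106), (357,106) and (391,105), with key2 at (297,106).

Run:
```python
from h import *
im,c=cam('wrist','w15.png')
h=np.array([.578,.244,.051]);ex=np.array([.998,.061,0]);ey=np.array([-.061,.998,0])
print('key2 expected',h-.07*ex+.029*ey,'meas',plane(c,[(297,106)],.048),'k3',plane(c,[(357,106)],.048),'k1,k4',plane(c,[(261,107),(391,105)],.042))
g=cv2.cvtColor(im,cv2.COLOR_BGR2GRAY)
k=cv2.inRange(g,120,185);k[:82]=0;k[131:]=0;k[:,:248]=0;k[:,408:]=0
n,l,s,ce=cv2.connectedComponentsWithStats(k)
for i in range(1,n):
    if s[i,4]>300: print(s[i],ce[i])
# scene: panel back face
s3,sc=cam('scene','s3.png');G=cv2.cvtColor(s3,cv2.COLOR_BGR2GRAY)
for x in (385,400,440,455): print(x,list(zip(range(212,262),G[212:262,x])))
for a in (100,105,110,115):
    t=np.radians(a);u=-np.cos(t)*ex+np.sin(t)*np.array([0,0,1]);nn=np.sin(t)*ex+np.cos(t)*np.array([0,0,1])
    for off in (0,.01):
        L=proj(sc,[h+u*.125+nn*off+ey*q for q in np.linspace(-.097,.097,50)])
        print(a,off,[round(float(np.interp(x,L[:,0],L[:,1])),1) for x in (385,400,440,455)])
```

```text
key2 expected [0.5064 0.2687 0.051 ] meas [[0.5047 0.2702 0.048 ]] k3 [[0.5082 0.2121 0.048 ]] k1,k4 [[0.5014 0.3058 0.042 ]
 [0.511  0.178  0.042 ]]
[ 249   87   27   41 1032] [262.2616 106.7393]
[ 284   87   26   41 1036] [296.5782 106.6834]
[ 344   86   26   41 1032] [356.1647 105.7975]
[378  86  25  40 932] [389.7693 105.0204]
385 [(212, np.uint8(25)), (213, np.uint8(33)), (214, np.uint8(62)), (215, np.uint8(83)), (216, np.uint8(122)), (217, np.uint8(133)), (218, np.uint8(127)), (219, np.uint8(125)), (220, np.uint8(130)), (221, np.uint8(44)), (222, np.uint8(30)), (223, np.uint8(61)), (224, np.uint8(235)), (225, np.uint8(123)), (226, np.uint8(127)), (227, np.uint8(132)), (228, np.uint8(144)), (229, np.uint8(84)), (230, np.uint8(48)), (231, np.uint8(48)), (232, np.uint8(49)), (233, np.uint8(49)), (234, np.uint8(49)), (235, np.uint8(51)), (236, np.uint8(49)), (237, np.uint8(49)), (238, np.uint8(49)), (239, np.uint8(51)), (240, np.uint8(50)), (241, np.uint8(42)), (242, np.uint8(101)), (243, np.uint8(124)), (244, np.uint8(123)), (245, np.uint8(95)), (246, np.uint8(95)), (247, np.uint8
[... 3162 characters left out ...]
, (243, np.uint8(127)), (244, np.uint8(140)), (245, np.uint8(142)), (246, np.uint8(145)), (247, np.uint8(118)), (248, np.uint8(44)), (249, np.uint8(48)), (250, np.uint8(50)), (251, np.uint8(51)), (252, np.uint8(51)), (253, np.uint8(51)), (254, np.uint8(50)), (255, np.uint8(49)), (256, np.uint8(45)), (257, np.uint8(61)), (258, np.uint8(97)), (259, np.uint8(121)), (260, np.uint8(125)), (261, np.uint8(121))]
100 0 [218.6, 222.6, 233.3, 237.3]
100 0.01 [223.3, 227.4, 238.1, 242.1]
105 0 [223.8, 227.9, 238.6, 242.7]
105 0.01 [228.8, 232.8, 243.6, 247.7]
110 0 [229.3, 233.3, 244.2, 248.2]
110 0.01 [234.4, 238.4, 249.3, 253.4]
115 0 [234.8, 238.9, 249.8, 253.9]
115 0.01 [240.0, 244.1, 255.0, 259.1]
```

Run:
```python
from h import *
t,tc=snap('top','t5.png');s,sc=cam('scene','s3.png')
# scene key centroids vs wrist ones
G=cv2.cvtColor(s,cv2.COLOR_BGR2GRAY)
G2=cv2.cvtColor(t,cv2.COLOR_BGR2GRAY)
ex=np.array([.998,.061,0]);ey=np.array([-.061,.998,0]);ez=np.array([0,0,1.])
h=np.array([.5765,.244,.051])
for a in (105,110):
    r=np.radians(a);u=-np.cos(r)*ex+np.sin(r)*ez;n=np.sin(r)*ex+np.cos(r)*ez
    print(a,proj(tc,[h+u*.125+ey*q+n*o for o in (0,.01) for q in (.06,-.06)]).round(1).tolist())
for x in (205,213,222,255,262): print(x,G2[172:212,x].tolist())
print('scene keys2/3 pred',proj(sc,[[.5047,.2702,.048],[.5082,.2121,.048]]),'top',proj(tc,[[.5047,.2702,.048],[.5082,.2121,.048]]))
print('s col',[ (x,G[195:225,x].tolist()) for x in (405,427)])
```

```text
105 [[199.6, 174.1], [248.8, 170.4], [199.7, 170.5], [248.8, 166.8]]
110 [[199.8, 170.3], [248.8, 166.6], [199.9, 166.9], [248.8, 163.2]]
205 [138, 129, 106, 71, 32, 17, 5, 11, 14, 9, 12, 7, 12, 14, 11, 11, 15, 11, 11, 16, 11, 16, 15, 34, 70, 113, 149, 176, 177, 150, 109, 74, 59, 64, 75, 81, 91, 108, 140, 174]
213 [138, 119, 82, 38, 19, 18, 8, 7, 17, 15, 14, 15, 8, 12, 11, 17, 21, 15, 17, 9, 17, 18, 25, 60, 102, 158, 211, 237, 243, 243, 242, 243, 243, 242, 242, 243, 242, 233, 206, 162]
222 [51, 57, 49, 27, 17, 11, 15, 21, 4, 9, 17, 17, 12, 16, 16, 15, 8, 13, 17, 11, 14, 20, 47, 93, 140, 186, 224, 239, 242, 242, 241, 242, 241, 242, 242, 241, 243, 242, 242, 243]
255 [28, 9, 9, 7, 6, 15, 13, 13, 19, 8, 1, 12, 8, 5, 12, 9, 12, 7, 16, 33, 69, 109, 156, 202, 230, 236, 237, 235, 236, 235, 235, 236, 236, 237, 236, 237, 235, 231, 203, 135]
262 [60, 57, 57, 56, 56, 55, 53, 51, 54, 51, 45, 42, 36, 38, 28, 27, 24, 15, 27, 54, 92, 143, 197, 228, 236, 236, 236, 236, 235, 235, 236, 235, 236, 236, 236, 235, 234, 219, 169, 106]
scene keys2/3 pred [[428.5495 223.3679]
 [404.4845 216.9563]] top [[222.7033 221.8844]
 [244.7166 220.2696]]
s col [(405, [234, 233, 231, 230, 230, 230, 231, 231, 231, 230, 230, 230, 232, 237, 196, 89, 142, 143, 142, 142, 141, 140, 141, 141, 140, 140, 139, 140, 142, 144]), (427, [136, 133, 131, 129, 122, 168, 233, 232, 230, 230, 229, 230, 229, 230, 230, 230, 230, 230, 233, 242, 75, 130, 142, 141, 142, 140, 140, 141, 139, 137])]
```

Run:
```python
import cv2
for f in ('s2','s3'):
    G=cv2.cvtColor(cv2.imread(f'pics/{f}.png'),6)
    for x in (385,455): print(f,x,G[218:255,x].tolist())
for f in ('t4','t5'):
    G=cv2.cvtColor(cv2.imread(f'pics/{f}.png'),6);print(f,G[164:180,205].tolist(),G[164:180,213].tolist())
```

```text
s2 385 [150, 149, 152, 48, 26, 60, 243, 72, 64, 69, 73, 65, 46, 49, 48, 48, 46, 48, 48, 46, 48, 50, 46, 42, 102, 125, 124, 97, 94, 94, 97, 95, 117, 117, 114, 98, 124]
s2 455 [140, 143, 144, 146, 87, 98, 99, 98, 95, 53, 45, 48, 29, 28, 29, 31, 32, 29, 27, 45, 149, 240, 236, 236, 231, 144, 150, 153, 155, 124, 40, 47, 47, 48, 49, 48, 49]
s3 385 [127, 125, 130, 44, 30, 61, 235, 123, 127, 132, 144, 84, 48, 48, 49, 49, 49, 51, 49, 49, 49, 51, 50, 42, 101, 124, 123, 95, 95, 94, 94, 95, 116, 114, 111, 98, 123]
s3 455 [139, 141, 140, 142, 142, 141, 140, 123, 121, 107, 90, 93, 111, 108, 155, 191, 197, 231, 232, 232, 231, 233, 233, 235, 229, 127, 140, 142, 145, 118, 44, 48, 50, 51, 51, 51, 50]
t4 [195, 192, 192, 191, 188, 184, 178, 179, 176, 174, 171, 168, 162, 160, 154, 150] [209, 209, 209, 205, 206, 203, 202, 202, 198, 200, 196, 195, 195, 191, 190, 187]
t5 [143, 145, 147, 148, 147, 147, 140, 139, 138, 129, 106, 71, 32, 17, 5, 11] [143, 145, 148, 147, 143, 139, 135, 142, 138, 119, 82, 38, 19, 18, 8, 7]
```

Call:
step_arm --commands '[0, 0.0, 0, 0.166, 0, 0, 0, 0, 0.0, 0, 0.166, 0, 0, 0, 0, 0.195, 0, 0.166, 0, 0, 0, 0, 0.195, 0, 0.166, 0, 0, 0, 0, 0.195, 0, 0.166, 0, 0, 0, 0, 0.195, 0, 0.166, 0, 0, 0, 0, 0.195, 0, 0.166, 0, 0, 0, 0, 0.195, 0, 0.166, 0, 0, 0, 0, 0.195, 0, 0.166, 0, 0, 0, 0, 0.195, 0, 0.166, 0, 0, 0]'

```text
clock: 31.35
position: [0.5601, 0.2501, 0.3598]
ee_rot: [1.0, 0.029, 0.0, 0.0]
ft_force: [0.1, -0.0, -0.6]
grip_width: -0.0
grasp_force: 0.0
```

Run:
```python
from h import *
snap('wrist');im,c=snap('wrist','w16.png');print(pose()[:3,3])
G=cv2.cvtColor(im,6)
h=np.array([.5765,.244,.051]);ex=np.array([.998,.061,0]);ey=np.array([-.061,.998,0]);ez=np.array([0,0,1.])
for a in (105,110):
    r=np.radians(a);u=-np.cos(r)*ex+np.sin(r)*ez;n=np.sin(r)*ex+np.cos(r)*ez
    print(a,proj(c,[h+u*.125+ey*q+n*o for o in (0,.01) for q in (.097,.05,-.05,-.097)]).round(1).tolist(),proj(c,[h+u*.169+n*.005]))
crop=cv2.resize(im[0:250,100:540],None,fx=1.8,fy=1.8,interpolation=cv2.INTER_CUBIC);cv2.imwrite('pics/c16.png',crop)
```

```text
[0.5602 0.2501 0.3596]
105 [[216.1, 124.9], [267.3, 124.6], [376.4, 124.4], [427.6, 124.4], [216.0, 113.9], [267.2, 113.6], [376.5, 113.4], [427.7, 113.4]] [[322.9677 108.6297]]
110 [[216.1, 113.0], [267.2, 112.7], [376.4, 112.5], [427.5, 112.5], [216.2, 102.3], [267.3, 102.0], [376.3, 101.7], [427.3, 101.8]] [[322.9061  90.2004]]
```

View pics/c16.png

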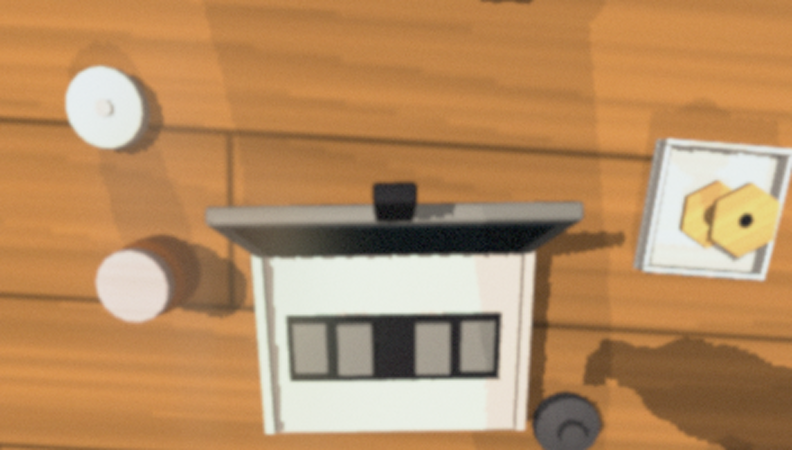

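All agree: the picture shows the panel's top edge at crop y 205–221 and the tab tip at y 183, so the opening is about 105°. I'll nudge it back by about 5° with the closed fingers.

Call:
step_arm --commands '[0, 0, 0, -0.1, 0, 0, 0, 0, 0, 0, -0.2, 0, 0, 0, 0, 0, 0, -0.3, 0, 0, 0, 0, 0, 0, -0.325, 0, 0, 0, 0, 0.03, 0, -0.325, 0, 0, 0, 0, 0.05, 0, -0.325, 0, 0, 0, 0, 0.065, 0, -0.325, 0, 0, 0, 0, 0.073, 0, -0.325, 0, 0, 0, 0, 0.073, 0, -0.325, 0, 0, 0, 0, 0.073, 0, -0.325, 0, 0, 0]'

```text
clock: 32.7
position: [0.6042, 0.2502, 0.1648]
ee_rot: [1.0, 0.029, 0.0, 0.0]
ft_force: [0.0, 0.5, 0.1]
grip_width: 0.001
grasp_force: 0.3
```

```bash
cat > ang.py <<'E'
from h import *
from scipy.optimize import least_squares
o=get_obs();print(o['position'],o['ft_force'])
s,sc=snap('scene');G=cv2.cvtColor(s,6).astype(float)
def edge(x):  # strip -> dark back face, below the strip
    col=G[218:262,x];k=[i for i in range(3,40) if (col[i:i+8]<58).all() and col[i-2]>90]
    if not k: return np.nan
    i=k[0];return 218+i-1+ (col[i-1]-50)/(col[i-2]-50)-.0
h=np.array([.5765,.244,.051]);ex=np.array([.998,.061,0]);ey=np.array([-.061,.998,0]);ez=np.array([0,0,1.])
xs=(380,385,390,395,445,450,455);m=np.array([edge(x) for x in xs]);print(m)
A=np.arange(95,125,.5);S=[]
for a in A:
    r=np.radians(a);u=-np.cos(r)*ex+np.sin(r)*ez;n=np.sin(r)*ex+np.cos(r)*ez
    L=proj(sc,[h+u*.125+n*.01+ey*q for q in np.linspace(-.097,.097,40)]);S.append(np.nanmedian(m-np.interp(xs,L[:,0],L[:,1])))
print('angle',np.interp(0,-np.array(S),A))
E
python3 ang.py
```

```text
[0.6042 0.2502 0.1648] [0.0397 0.5455 0.1449]
[231.3608 232.8065 233.9596 235.2617 248.534  249.7453      nan]
angle 109.01391637885268
```

Call:
step_arm --commands '[0, 0.002, 0, 0, 0, 0, 0, 0, 0.0035, 0, 0, 0, 0, 0, 0, 0.0035, 0, 0, 0, 0, 0, 0, -0.04, 0, 0, 0, 0, 0, 0, -0.073, 0, 0.1, 0, 0, 0, 0, -0.073, 0, 0.2, 0, 0, 0, 0, -0.073, 0, 0.3, 0, 0, 0, 0, -0.073, 0, 0.325, 0, 0, 0, 0, -0.073, 0, 0.325, 0, 0, 0, 0, -0.073, 0, 0.325, 0, 0, 0]'

```text
clock: 34.0
position: [0.5601, 0.2497, 0.3575]
ee_rot: [1.0, 0.029, -0.001, 0.001]
ft_force: [-0.6, 0.1, -0.5]
grip_width: 0.003
grasp_force: 0.0
```

```bash
python3 ang.py
python3 - <<'E'
from h import *
im,c=snap('wrist','w17.png');G=cv2.cvtColor(im,6);print(pose()[:3,3])
a=cv2.cvtColor(cv2.imread('pics/w16.png'),6)
for x in (240,360,400):
    print(x,a[96:140,x].tolist());print(x,G[85:135,x].tolist())
h=np.array([.5765,.244,.051]);ex=np.array([.998,.061,0]);ey=np.array([-.061,.998,0]);ez=np.array([0,0,1.])
for a in (105,110):
    r=np.radians(a);u=-np.cos(r)*ex+np.sin(r)*ez;n=np.sin(r)*ex+np.cos(r)*ez
    print(a,proj(c,[h+u*.125+ey*q+n*o for o in (0,.01) for q in (.05,-.05)])[:,1].round(1).tolist())
E
```

```text
[0.5601 0.2497 0.3575] [-0.6383  0.0667 -0.4929]
[232.2347 233.6471 234.9043 236.1837 249.3925 250.6571      nan]
angle 109.84710992570396
[0.5601 0.2497 0.3576]
240 [142, 140, 140, 141, 145, 144, 145, 147, 146, 146, 146, 142, 143, 143, 145, 142, 140, 139, 137, 145, 154, 159, 163, 164, 164, 168, 165, 157, 138, 116, 98, 85, 81, 81, 80, 82, 81, 80, 81, 85, 93, 93, 97, 99]
240 [132, 133, 134, 135, 135, 135, 134, 138, 136, 135, 139, 138, 140, 141, 141, 140, 143, 144, 143, 137, 133, 144, 150, 153, 157, 158, 160, 159, 156, 141, 123, 106, 94, 83, 78, 80, 78, 79, 77, 77, 76, 78, 78, 78, 80, 80, 88, 86, 94, 97]
360 [140, 141, 142, 141, 136, 136, 131, 128, 127, 130, 128, 133, 134, 138, 140, 135, 132, 140, 150, 157, 162, 162, 162, 162, 161, 154, 133, 105, 69, 47, 33, 22, 22, 21, 19, 19, 21, 18, 24, 17, 16, 26, 27, 31]
360 [129, 131, 129, 130, 131, 131, 132, 136, 136, 138, 139, 140, 140, 139, 137, 132, 132, 133, 142, 148, 152, 157, 158, 160, 160, 159, 155, 145, 118, 90, 71, 51, 36, 27, 15, 22, 25, 18, 21, 26, 31, 27, 28, 22, 17, 15, 25, 28, 23, 23]
400 [135, 139, 139, 140, 140, 138, 139, 138, 136, 138, 137, 138, 140, 140, 138, 132, 134, 144, 149, 150, 147, 149, 149, 148, 142, 128, 99, 71, 51, 31, 16, 14, 25, 25, 28, 36, 51, 53, 54, 60, 66, 74, 81, 81]
400 [114, 128, 131, 131, 131, 131, 131, 129, 132, 135, 135, 139, 138, 140, 140, 138, 133, 133, 133, 140, 144, 148, 149, 149, 150, 145, 133, 114, 88, 71, 43, 32, 23, 23, 17, 17, 26, 22, 24, 24, 45, 51, 53, 55, 57, 55, 59, 61, 61, 71]
105 [124.1, 123.9, 113.0, 112.8]
110 [112.2, 111.9, 101.3, 101.0]
```

Call:
step_arm --commands '[0, -0.0925, 0.034, 0, 0, 0, 0, 0, -0.0925, 0.034, -0.1, 0, 0, 0, 0, -0.0925, 0.034, -0.2, 0, 0, 0, 0, -0.0925, 0.034, -0.3, 0, 0, 0, 0, -0.0925, 0.034, -0.4, 0, 0, 0, 0, -0.0925, 0.034, -0.48, 0, 0, 0, 0, -0.0925, 0.034, -0.5, 0, 0, 0, 0, -0.0925, 0.034, -0.5, 0, 0, 0, 0, -0.0925, 0.034, -0.5, 0, 0, 0, 0, -0.0925, 0.034, -0.5, 0, 0, 0]'

```text
clock: 35.35
position: [0.5057, 0.2711, 0.0612]
ee_rot: [1.0, 0.029, 0.001, -0.0]
ft_force: [0.3, 0.5, -0.5]
grip_width: -0.001
grasp_force: 0.0
```

Call:
step_arm --commands '[0, 0, 0, -0.015, 0, 0, 0, 0, 0, 0, -0.02, 0, 0, 0, 0, 0, 0, -0.025, 0, 0, 0, 0, 0, 0, -0.03, 0, 0, 0, 0, 0, 0, -0.034, 0, 0, 0, 0, 0, 0, -0.037, 0, 0, 0, 0, 0, 0, -0.04, 0, 0, 0, 0, 0, 0, -0.04, 0, 0, 0, 0, 0, 0, -0.04, 0, 0, 0, 0, 0, 0, -0.04, 0, 0, 0]'

```text
clock: 36.6
position: [0.505, 0.2706, 0.0412]
ee_rot: [1.0, 0.029, 0.001, 0.002]
ft_force: [-25.8, -18.8, 69.7]
grip_width: 0.0
grasp_force: 34.9
```

Call:
step_arm --commands '[0, 0, 0, 0.015, 0, 0, 0, 0, 0, 0, 0.03, 0, 0, 0, 0, 0, 0, 0.1, 0, 0, 0, 0, -0.05, -0.02, 0.2, 0, 0, 0, 0, -0.102, -0.034, 0.3, 0, 0, 0, 0, -0.102, -0.034, 0.374, 0, 0, 0, 0, -0.102, -0.034, 0.374, 0, 0, 0, 0, -0.102, -0.034, 0.374, 0, 0, 0, 0, -0.102, -0.034, 0.374, 0, 0, 0, 0, -0.102, -0.034, 0.374, 0, 0, 0]'

```text
clock: 37.85
position: [0.4433, 0.25, 0.2588]
ee_rot: [1.0, 0.029, -0.001, 0.0]
ft_force: [-0.9, -0.6, 0.3]
grip_width: 0.004
grasp_force: 0.0
```

```bash
python3 ang.py
python3 - <<'E'
from h import *
snap('wrist');im,c=snap('wrist','w18.png');print(pose()[:3,3])
def keys(im):
    g=cv2.cvtColor(im,6);k=cv2.inRange(g,110,190);k[:80]=0;k[133:]=0;k[:,:246]=0;k[:,412:]=0
    n,l,s,ce=cv2.connectedComponentsWithStats(k);return [(s[i].tolist(),ce[i].round(2)) for i in range(1,n) if s[i,4]>300]
for f in ('w15','w18'):
    for k in keys(cv2.imread(f'pics/{f}.png')): print(f,k)
i15,c15=cam('wrist','w15.png')
ex=np.array([.998,.061,0]);ey=np.array([-.061,.998,0]);k0=np.array([.505,.2703,0])
for n,C in (('15',c15),('18',c)):
  for q,d in (('k1',.034),('k2',0),('k3',-.058),('k4',-.092)):
    print(n,q,proj(C,[k0+ey*d+[0,0,z] for z in (.042,.048)]).round(1).tolist())
# whole scene: holes and gate
t,tc=snap('top','t6.png')
for a,b in (('spool A',[.626,-.171,.057]),('B',[.625,-.262,.057]),('E',[.617,.005,.055])):
    p=proj(tc,b)[0];q=hole(t,p,5);print(a,p,q,plane(tc,q,b[2]))
E
```

```text
[0.4433 0.25   0.2588] [-0.906  -0.5616  0.3416]
[232.2211 233.6429 234.8901 236.1789 249.4316 250.6562      nan]
angle 109.83869179747825
[0.4434 0.2502 0.2594]
w15 ([248, 86, 28, 43, 1084], array([261.99, 106.86]))
w15 ([284, 86, 26, 42, 1075], array([296.63, 106.35]))
w15 ([344, 86, 26, 41, 1050], array([356.33, 105.82]))
w15 ([378, 86, 26, 40, 958], array([389.89, 105.14]))
w18 ([246, 87, 30, 46, 1261], array([260.21, 108.31]))
w18 ([284, 87, 27, 41, 1014], array([297.12, 106.91]))
w18 ([344, 86, 27, 42, 1083], array([356.74, 106.67]))
w18 ([378, 87, 26, 40, 967], array([390.38, 106.12]))
15 k1 [[262.7, 105.5], [261.8, 105.8]]
15 k2 [[297.2, 105.4], [296.9, 105.6]]
15 k3 [[356.0, 105.3], [356.7, 105.6]]
15 k4 [[390.4, 105.3], [391.7, 105.6]]
18 k1 [[262.7, 106.5], [261.9, 106.8]]
18 k2 [[297.4, 106.3], [297.1, 106.6]]
18 k3 [[356.4, 106.2], [357.1, 106.5]]
18 k4 [[391.0, 106.2], [392.3, 106.5]]
spool A [388.9322 173.8232] [389.1321 174.366 ] [[ 0.6245 -0.1715  0.057 ]]
B [422.9568 173.7792] [423.2862 174.3151] [[ 0.6235 -0.2628  0.057 ]]
E [322.7619 178.1676] [323.3184 178.7903] [[0.6153 0.0036 0.055 ]]
```

Run:
```python
from h import *
a=cv2.imread('pics/t3.png');b=cv2.imread('pics/t6.png')
d=cv2.absdiff(a,b)[145:215,455:500].max(2);print((d>60).sum(),a[160:195:8,462].tolist(),b[160:195:8,462].tolist())
t=b[:, :];hsv=cv2.cvtColor(b,40);k=cv2.inRange(hsv,(18,60,120),(32,255,255));k[:215]=0;print('yellow tops left on table',(k[215:300,300:440]>0).sum())
if (d>60).sum()<60: print(hand_in())
```

```text
295 [[49, 78, 126], [44, 72, 116], [43, 69, 108], [38, 60, 100], [38, 60, 99]] [[46, 76, 125], [47, 72, 118], [42, 67, 108], [43, 64, 102], [38, 61, 100]]
yellow tops left on table 108
```

Run:
```python
from h import *
a=cv2.imread('pics/t3.png');b=cv2.imread('pics/t6.png')
D=(cv2.absdiff(a,b).max(2)>60);P=np.argwhere(D[145:215,455:500]);print('diff cols',P.min(0)+[145,455],P.max(0)+[145,455],'near gate',D[150:205,456:474].sum())
k=cv2.inRange(cv2.cvtColor(b,40),(18,60,120),(32,255,255));k[:215]=0;k[300:]=0;k[:,:300]=0;k[:,440:]=0
n,l,s,c=cv2.connectedComponentsWithStats(k)
print([(s[i].tolist()) for i in range(1,n) if s[i,4]>8])
print('gate row profile',[b[y,456:472].sum(1).tolist() for y in (170,190)],[a[y,456:472].sum(1).tolist() for y in (170,190)])
```

```text
diff cols [145 482] [165 499] near gate 0
[[392, 215, 8, 16, 19], [409, 215, 6, 8, 10], [400, 243, 21, 7, 25], [399, 251, 15, 14, 23], [382, 275, 3, 12, 12]]
gate row profile [[548, 469, 345, 235, 199, 204, 229, 314, 408, 432, 381, 297, 233, 254, 315, 371], [555, 537, 472, 354, 252, 192, 201, 238, 325, 421, 440, 391, 317, 261, 285, 350]] [[541, 466, 341, 226, 189, 197, 232, 314, 400, 424, 377, 274, 222, 250, 305, 356], [550, 525, 456, 350, 240, 195, 203, 229, 316, 408, 431, 389, 300, 263, 277, 342]]
```

The gate hasn't changed since it was shut; the picture difference is only the arm. The yellow specks are the rims of the green look-alikes, so no full spools are left on the table. Handing in.

```bash
python3 -c "
from workcell import *
print(hand_in())"
```

```text
the job is handed in; nothing more can be done
None
```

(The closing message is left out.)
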